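# File the soldering block and close up the rack

### The job

The full-height soldering block in the metal cooling stand has cooled: put it away upright in the wooden rack, in the space between the two blocks already there and the sliding end stop, lowering it onto the rack's floor rather than letting it drop. Then slide the end stop up by its tab until all three blocks stand upright and snug, face to face, against the rack's end wall, and let go. Leave the half-height block in the stand and everything else on the bench where it is.

Things in the scene. Friction and masses are not known exactly. Their poses are not given: they have to be found in the camera images.
- block: the full-height soldering block, terracotta fire clay, 0.13 kg, 66 wide (x), 22 thick (y), 70 mm high (z up), origin at the centre of its underside. Starts in an outer slot of the stand; stands stably by itself. In the stand only its narrow ends (x) can be gripped, in the rack only its broad faces (y), so it must be put down and taken again the other way
- half_block: the half-height block, same material, 66 x 22 x 42 mm (x, y, z), origin at the centre of its underside, in the other outer slot of the stand; it stays there
- row_a: block like the full-height one (66 x 22 x 70 mm, same axes and origin), loose in the rack next to the end wall
- row_b: block like the full-height one, loose in the rack next to row_a on its -y side (rack frame); gaps of 1 to 7 mm lie between end wall, row_a and row_b
- stand: fixed steel cooling stand, origin at the centre of its underside, x along the slots. Base 80 x 116 x 8 mm; four upright plates 58 mm long (x), 6 mm thick, z = 8 to 78 mm, make three slots 28 mm wide centred at y = -34, 0 and 34 mm, floor at z = 8 mm. A block's narrow ends stick out 4 mm past the plates, the full block's top is level with them; blocks are in line with the slots
- rack: fixed pale wooden rack, an upright-walled channel along its y axis; origin on the bench under it. Floor top at z = 6 mm. Inside width 76 mm (x = -38 to 38), side walls 10 mm thick, tops at z = 86 mm, running from y = -150 to 110 mm. End wall 12 mm thick, 90 mm high, inner face at y = +110 mm. The -y end is open
- rack_wall (a point): middle of the foot of the end wall's inner face (x = 0, y = 110, z = 6 mm in the rack frame); the axes are the rack's
- end_stop (a joint): travel of the dark wooden end stop along the rack's y axis, in m: 0 fully back, growing as it slides towards the end wall (to 0.13). The clear space between the stop's face and the end wall is 0.185 m minus this value. Stays where it is left; about 2 N of friction
- stop_face (a point): foot of the end stop's face (the side towards the end wall), at the middle of the channel, on the rack's floor; the face is 70 mm wide and rises 64 mm above the floor
- stop_tab (a point): middle of the top of the stop's tab: 16 mm thick along the rack's y, 34 mm wide along x, its top 106 mm above the bench, rising from z = 70 mm, so it stands 20 mm proud of the side walls and can be pinched or pushed from above
- pad: fixed black rubber pad, 110 x 110 x 3 mm, between stand and rack, nearer the robot; clear, and free to put the block down on. Origin at the centre of its underside (top at 3 mm)
- jar: closed glass jar with blue lid, 72 mm across, 115 mm high, bystander
- pot: small white plastic jar, 46 mm across, 62 mm high, bystander
- dish: shallow white dish, 90 mm across, 22 mm high, bystander
- pliers: pliers lying on a 90 x 90 x 20 mm steel bench plate, bystander
- tweezers: steel tweezers lying on the bench, 140 mm long, bystander
Mind the look-alikes: they are no part of the job. What is shaped like the row_a but black or purple is not meant.

How it is judged (in metres and radians):
On the way:
1. the full-height block stands released on the rack's floor, upright, between row_b and the end stop (z of block in the frame of rack below 0.011 m and x of block in the frame of rack between -0.02 and 0.02 m and y of block in the frame of row_b below -0.018 m and y of block in the frame of stop_face above 0.008 m and angle between block's own z axis and vertical below 0.25 rad and contact force between the fingers and block below 0.1 N), for 0.2 s.
At the end, for the whole second after the job is handed in: row_a, row_b and the full-height block stand in this order from the end wall on the rack's floor (undersides within 3 mm of it), upright within 0.07 rad, and the end stop is closed on them with at most 4 mm of slack in all (end_stop above 0.115), everything at rest and released (value of joint end_stop above 0.115 m and z of block in the frame of rack between 0.003 and 0.009 m and z of row_a in the frame of rack between 0.003 and 0.009 m and z of row_b in the frame of rack between 0.003 and 0.009 m and y of block in the frame of rack_wall between -0.062 and -0.05 m and y of row_b in the frame of rack_wall above -0.04 m and y of row_a in the frame of rack_wall above -0.018 m and x of block in the frame of rack between -0.01 and 0.01 m and angle between each of block, row_a, row_b's own z axis and vertical below 0.07 rad and linear speed of block below 0.02 m/s and velocity of joint end_stop between -0.01 and 0.01 m/s); the robot touches nothing.
It fails at once if the block was let go more than 12 mm above the rack's floor (z of block in the frame of rack above 0.018 m and x of block in the frame of rack between -0.045 and 0.045 m and y of block in the frame of rack between -0.15 and 0.12 m and contact force between the fingers and block below 0.1 N).
It fails at once if the half-height block was moved more than 20 mm (distance of half_block from where it was at the start of the episode above 0.02 m).
It fails at once if a block of the row was lifted more than 30 mm or knocked over (z of any of row_a, row_b in the frame of rack above 0.036 m or angle between any of row_a, row_b's own z axis and vertical above 0.5 rad).
It fails at once if a bystander (jar, pot, dish, pliers, tweezers) was moved more than 40 mm (distance of any of jar, pot, dish, pliers, tweezers from where it was at the start of the episode above 0.04 m).
It also fails if it takes over 70 s, if anything falls off the work surface, if the arm or the gripper's body presses on something with over 40 N, if the wrist force passes 120 N, or if a joint passes its speed limit or range.

### The arm

A 7-joint arm with a two-finger parallel gripper is mounted at the origin on the work surface. World frame = base frame: x ahead of the robot, y to its left, z up, the work surface at z = 0. Lengths are in mm, angles in rad, forces in N, time in s.
With the tool pointing down it reaches from about 425 to 1025 mm from the base axis. Payload 9.4 kg.
Tool frame: the origin (TCP) lies at the very end of the fingers, on their centre line; the grasp point (between the pads) lies 19 mm behind it; z points along the fingers, y is the line along which they close (so a half turn about z gives the same grasp; the last joint's range is limited). The gripper opens to 85 mm and grips with 20 to 120 N. Pads are 22 mm wide; open, the fingers measure 114 mm over their backs; the gripper's body (76 mm by 85 mm) begins 54 mm behind the grasp point. The pads swing forward as they close: fully open they stand 13 mm farther back than shut.
Start: joints at [1.09, 0.599, -0.003, 1.599, 0.002, 0.943, -0.08], TCP at [284.855, -666.695, 231.275] pointing down, gripper open.
Joint ranges: [-2.57, 2.57], [-0.35, 1.97], [-1.29, 1.29], [0.11, 2.56], [-1.05, 4.19], [0.11, 1.86], [-2.63, 2.63]. Speed limits (rad/s): [2.22, 2.22, 3.01, 3.01, 3.14, 3.14, 3.14].

### API

Orientations are given as a unit quaternion [w, x, y, z].
In Python, from rig import arm gives the robot as it stands. The module is installed in compiled form; this text tells all that it offers.
- The arm moves only by the tool arm_command, never from a script. Its argument "increments" is a list that holds one entry, the list of rows, each a list of 7 numbers: the shift along the tool's x, y, z in m, then the turn, a rotation vector about the tool's x, y, z in rad, then the finger opening in m, from 0 to 0.0854. A call has 1 to 12 rows; each row shifts and turns the commanded pose from where the row before left it, along the tool's axes as they then stand; what a row does not reach is not made up. A row lasts 1/8 s, in which the tool goes at most 62.5 mm and 10.7 degrees, less where a joint would pass 70% of its speed; a pose out of reach is approached as far as the arm can. A call is refused whole if a number of a shift passes 0.0625 or a number of a turn 0.188, either way. A call with a gripper value outside its range is refused whole. The fingers move at their own pace and stop on an object; the grip force is fixed at half the most. Time passes only in rows, so rows that do not move let the fingers close. It gives the time, the measured TCP pose, the force, the opening and the grip force at its end, in the units of the state.
- arm.sense(): the state, without advancing time (a new reading comes with each control period).
- arm.camera(name): name is "scene" or "top" or "wrist"; returns the picture (480x640x3 uint8, red, green, blue); there is no depth.
- arm.camera_params(name): a dict with "fx", "fy", "cx", "cy" (pixels), "cam_to_world" (4x4, takes a point from camera to world coordinates); the wrist camera has in their place "mount" (4x4, takes a point from camera to tool coordinates, whose origin is the TCP and whose axes are the flange's). Camera axes: x right, y up, looking along -z (the intrinsics and any distortion apply to the point x, -y, -z); pixel columns grow to the right and rows downward; lengths in mm; the calibration is good to about 2 mm. A picture is of the moment at which its call begins: read the wrist's pose just before it. camera_params takes no time and is no camera call.
- arm.sign_off(): hands the job in; it is judged then, once.
Trained networks look in the newest picture that a camera, given by its name, has taken for a name from the list of things; names that differ only in an ending like _2 or _b are one class to them, and where a whole thing is asked for, a point or a joint stands for the part that bears it (a point fixed in the world has none). Each returns a list of dicts, best first, with "score" (0 to 1); they miss things now and then, are a little off and sometimes report something else, mostly with a low value. They report only what shows in the picture. A call takes as long as a camera call. They do not tell look-alikes from the thing itself.
- arm.outline_of(camera, thing): "pixels" (480x640 bool, what is visible of it) and "rect" ([left, top, right, bottom] in pixels, round what is visible of it).
- arm.spot_point(camera, thing): "centre" ([column, row] in pixels: a listed point, or the origin of a listed thing).
The state is a dict: "time_s": time; "qpos": joint angles; "dq": joint speeds; "joint_torque": joint torques, N m; "eef_pos": TCP position; "ee_rot": TCP orientation; "force": force on the tool from outside, world axes, zero at the start; "ft_torque": the same for the moment, N m; "opening": finger opening in mm; "finger_force": force on a finger pad.
Only numpy, scipy, OpenCV 4.12 (cv2) and the standard library are available. Lean on these libraries where they do the work, as an engineer would, in place of code of your own. Each camera call takes 0.05 s, during which the arm holds its last target. There are 200 camera calls.

## Working session

There is one attempt and no reset: what is moved stays moved. The work goes in short steps, Python scripts to look and compute and a tool call to move; the robot and the scene stay as the last step left them, time stands still between calls to the robot, and variables do not carry over. Pictures are saved under pics/ and viewed, at most 10 in all, crops included, and the job is handed in when it is done.

Besides the shell and the picture viewer there is one more tool, called after "Request:" by a JSON object that holds its "api" and its "payload". arm_command: Moves the arm, as the interface text tells. Its arguments: {"type":"object","properties":{"increments":{"type":"array","items":{"type":"array","items":{"type":"array","items":{"type":"number"}}}}},"required":["increments"]}

```bash
mkdir -p pics
python3 - <<'E'
from rig import arm
import cv2,numpy as np
np.set_printoptions(precision=4,suppress=True)
s=arm.sense(); print(s['time_s'],s['eef_pos'],s['ee_rot'],s['opening'])
for c in ['scene','top']:
    im=arm.camera(c); cv2.imwrite(f'pics/{c}0.png',im[:,:,::-1])
    p=arm.camera_params(c); print(c,p)
    for t in ['block','half_block','stand','rack','pad','end_stop']:
        for o in arm.outline_of(c,t)[:3]: print(t,round(o['score'],2),o['rect'])
    for t in ['rack_wall','stop_face','stop_tab','block','half_block','row_a','stand','rack','pad']:
        for o in arm.spot_point(c,t)[:4]: print('pt',t,round(o['score'],2),o['centre'])
print(arm.camera_params('wrist'))
E
```

```text
0.0 [ 284.6208 -666.2757  230.3841] [-0.0008  0.9797  0.2005 -0.0003] 85.32011601059
scene {'fx': 557.8438326864901, 'fy': 557.8438326864901, 'cx': 316.1584720662591, 'cy': 241.71762110836275, 'cam_to_world': array([[   0.3348,   -0.7395,    0.584 , 1224.1144],
       [   0.9423,    0.2625,   -0.2077, -228.8022],
       [   0.0003,    0.6199,    0.7847,  909.6702],
       [   0.    ,    0.    ,    0.    ,    1.    ]])}
block 0.62 [157.1, 253.9, 175.7, 305.3]
half_block 0.72 [418.1, 189.8, 446.1, 220.3]
rack 0.75 [327.6, 171.4, 468.7, 277.7]
pad 0.92 [246.8, 199.8, 305.0, 242.6]
end_stop 0.59 [344.6, 207.5, 379.8, 243.8]
pt rack_wall 0.63 [445.0, 215.3]
pt stop_face 0.61 [370.5, 241.6]
pt stop_tab 0.72 [369.1, 210.0]
pt block 0.94 [169.9, 288.6]
pt half_block 0.82 [136.0, 293.1]
pt row_a 0.83 [471.9, 185.4]
pt row_a 0.82 [427.0, 222.2]
pt row_a 0.62 [496.6, 249.2]
pt row_a 0.57 [436.6, 217.6]
pt stand 0.65 [151.3, 292.7]
pt rack 0.74 [399.6, 234.7]
pt pad 0.79 [271.3, 224.6]
top {'fx': 491.1620638836922, 'fy': 491.1620638836922, 'cx': 317.2794131086096, 'cy': 241.04177965025255, 'cam_
[... 549 characters left out ...]
d_stop 0.63 [443.2, 330.1, 466.5, 352.6]
pt stop_face 0.73 [276.9, 251.7]
pt stop_face 0.24 [350.8, 303.3]
pt stop_tab 0.62 [277.7, 247.5]
pt block 0.66 [453.5, 256.6]
pt half_block 0.56 [483.5, 260.1]
pt row_a 0.92 [219.6, 262.7]
pt row_a 0.79 [174.4, 213.4]
pt row_a 0.78 [159.6, 289.3]
pt row_a 0.54 [209.4, 264.9]
pt stand 0.92 [467.0, 259.5]
pt rack 0.73 [251.9, 255.0]
{'fx': 415.0830986919052, 'fy': 415.0830986919052, 'cx': 314.67085600922184, 'cy': 241.36572400712433, 'mount': array([[   0.0003,    0.9614,    0.2752,   70.0464],
       [   1.    ,   -0.0004,    0.0001,   -1.2173],
       [   0.0002,    0.2752,   -0.9614, -143.2843],
       [   0.    ,    0.    ,    0.    ,    1.    ]])}
```

View pics/scene0.png

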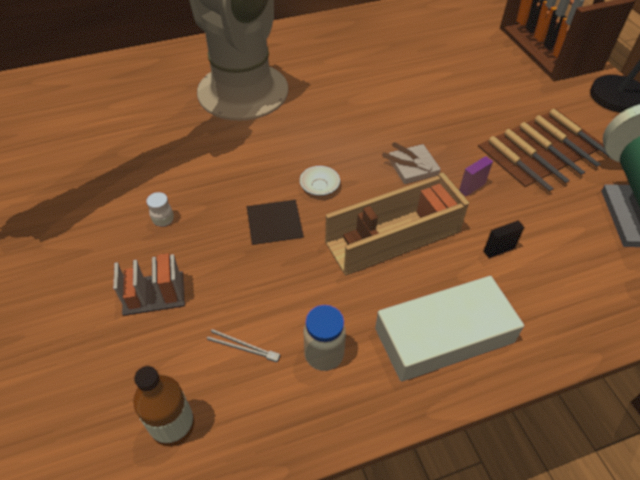

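View pics/top0.png

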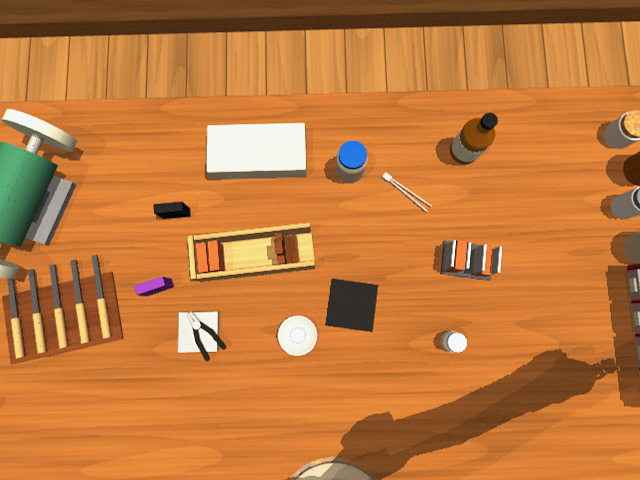

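```bash
cat > h.py <<'E'
from rig import arm
import cv2,numpy as np
from scipy.spatial.transform import Rotation as R
np.set_printoptions(precision=3,suppress=True)
F=np.diag([1,-1,-1,1.])
def rot(s): q=np.array(s['ee_rot']); return R.from_quat(q[[1,2,3,0]])
def cam(c,s=None):
    p=arm.camera_params(c)
    if c=='wrist':
        s=s or arm.sense(); T=np.eye(4); T[:3,:3]=rot(s).as_matrix(); T[:3,3]=s['eef_pos']; M=T@p['mount']
    else: M=p['cam_to_world']
    return p,M
def onz(c,uv,z,pm=None):
    "pixel(s) -> world at height z"
    p,M=pm or cam(c)
    uv=np.atleast_2d(uv).astype(float)
    d=np.c_[(uv[:,0]-p['cx'])/p['fx'],-(uv[:,1]-p['cy'])/p['fy'],-np.ones(len(uv))]@M[:3,:3].T
    o=M[:3,3]; return o+d*((z-o[2])/d[:,2])[:,None]
def proj(P,pm):
    p,M=pm; q=(np.atleast_2d(P)-M[:3,3])@M[:3,:3]
    return np.c_[p['cx']+p['fx']*q[:,0]/-q[:,2],p['cy']-p['fy']*q[:,1]/-q[:,2]]
E
python3 - <<'E'
from h import *
T=dict(rack_wall=[None,6],stop_face=[(276.9,251.7),6],stop_tab=[(277.7,247.5),106],block=[(453.5,256.6),8],half=[(483.5,260.1),8],stand=[(467,259.5),0],rack=[(251.9,255),0],row1=[(219.6,262.7),6],row2=[(209.4,264.9),6])
S=dict(rack_wall=[(445,215.3),6],stop_face=[(370.5,241.6),6],stop_tab=[(369.1,210),106],block=[(169.9,288.6),8],half=[(136,293.1),8],stand=[(151.3,292.7),0],rack=[(399.6,234.7),0],row1=[(427,222.2),6],row2=[(436.6,217.6),6],pad=[(271.3,224.6),0])
for c,D in (('top',T),('scene',S)):
    for k,(uv,z) in D.items():
        if uv: print(c,k,onz(c,uv,z)[0])
E
```

```text
top stop_face [589.078 118.01    6.   ]
top stop_tab [584.59  107.335 106.   ]
top block [ 567.722 -295.955    8.   ]
top half [ 557.888 -365.402    8.   ]
top stand [ 561.062 -329.418    0.   ]
top rack [583.369 177.855   0.   ]
top row1 [566.079 253.072   6.   ]
top row2 [561.425 277.038   6.   ]
scene rack_wall [575.971 295.03    6.   ]
scene stop_face [588.81  116.282   6.   ]
scene stop_tab [586.819 105.884 106.   ]
scene block [ 567.289 -294.925    8.   ]
scene half [ 555.806 -358.127    8.   ]
scene stand [ 558.866 -331.202   -0.   ]
scene rack [588.005 183.369   0.   ]
scene row1 [580.532 249.9     6.   ]
scene row2 [575.785 275.05    6.   ]
scene pad [471.368 -62.449   0.   ]
```

The scene view shows the stand at about (150,285), the pad at (275,222) and the rack at (400,225) with its stop at (362,228). The top view agrees: full block at (460,256), half block at (487,260), row blocks at (208,255), stop at (287,248). The two views place the stand, block and rack to within roughly 5 mm of each other, so next I move the wrist camera over the stand.

```bash
cat >> h.py <<'E'
def yaw(s): x=rot(s).as_matrix()[:,0]; return np.degrees(np.arctan2(x[1],x[0]))
def plan(pos,yw,n,op,level=True):
    "print n rows in tool axes from the present pose to pos (world), tool x at yaw yw deg, pointing down"
    s=arm.sense(); p0=np.array(s['eef_pos']); y0=yaw(s)
    dy=(yw-y0+180)%360-180
    D=np.asarray(pos,float)-p0
    print('now',p0,'yaw',round(y0,2),'tilt',rot(s).as_matrix()[:,2],'delta',D,'turn',round(dy,2))
    for i in range(n):
        a=np.radians(y0+dy*i/n); X=np.array([np.cos(a),np.sin(a),0]); Y=np.array([np.sin(a),-np.cos(a),0]); d=D/n/1000
        print([round(float(d@X),4),round(float(d@Y),4),round(float(-d[2]),4),0,0,round(float(-np.radians(dy)/n),4),op])
E
python3 -c "
from h import *
plan([563,-310,220],81,10,.085)"
```

```text
now [ 284.828 -666.7    231.282] yaw 23.13 tilt [-0. -0. -1.] delta [278.172 356.7   -11.282] turn 57.87
[0.0396, -0.0219, 0.0011, 0, 0, -0.101, 0.085]
[0.0416, -0.0178, 0.0011, 0, 0, -0.101, 0.085]
[0.0432, -0.0135, 0.0011, 0, 0, -0.101, 0.085]
[0.0443, -0.0091, 0.0011, 0, 0, -0.101, 0.085]
[0.045, -0.0045, 0.0011, 0, 0, -0.101, 0.085]
[0.0452, 0.0, 0.0011, 0, 0, -0.101, 0.085]
[0.045, 0.0046, 0.0011, 0, 0, -0.101, 0.085]
[0.0443, 0.0091, 0.0011, 0, 0, -0.101, 0.085]
[0.0432, 0.0135, 0.0011, 0, 0, -0.101, 0.085]
[0.0416, 0.0178, 0.0011, 0, 0, -0.101, 0.085]
```

Request:
{"api": "arm_command", "payload": {"increments": [[[0.04,-0.022,0.001,0,0,-0.101,0.085],[0.042,-0.018,0.001,0,0,-0.101,0.085],[0.043,-0.0135,0.001,0,0,-0.101,0.085],[0.044,-0.009,0.001,0,0,-0.101,0.085],[0.045,-0.0045,0.001,0,0,-0.101,0.085],[0.045,0,0.001,0,0,-0.101,0.085],[0.045,0.0045,0.001,0,0,-0.101,0.085],[0.044,0.009,0.001,0,0,-0.101,0.085],[0.043,0.0135,0.001,0,0,-0.101,0.085],[0.042,0.018,0.001,0,0,-0.101,0.085],[0,0,0,0,0,0,0.085]]]}}

```text
time_s: 2.98
eef_pos: [565.8, -305.7, 221.4]
ee_rot: [-0.0, 0.758, 0.652, 0.001]
force: [-0.9, -1.0, -0.4]
opening: 85.4
finger_force: 0.0
```

Run:
```python
from h import *
s=arm.sense(); print(s['time_s'],s['eef_pos'],yaw(s),s['qpos'])
pm=cam('wrist',s)
im=arm.camera('wrist'); cv2.imwrite('pics/w1.png',im[:,:,::-1])
for t in ['block','half_block','stand']:
    for o in arm.outline_of('wrist',t)[:3]: print(t,round(o['score'],2),o['rect'])
    for o in arm.spot_point('wrist',t)[:3]: print('pt',t,round(o['score'],2),o['centre'],onz('wrist',o['centre'],0 if t=='stand' else 8,pm))
```

```text
2.975 [ 565.776 -305.672  221.423] 81.41192398953362 [ 0.608  0.525 -0.299  1.794  0.195  0.85   0.068]
block 0.94 [265.1, 186.7, 357.3, 225.9]
pt block 0.79 [312.1, 194.8] [[ 565.081 -294.087    8.   ]]
half_block 0.6 [270.4, 281.3, 354.1, 297.4]
pt half_block 0.92 [312.9, 269.3] [[ 555.498 -361.784    8.   ]]
pt half_block 0.3 [312.0, 227.2] [[ 560.64 -322.63    8.  ]]
stand 0.97 [264.8, 163.6, 358.5, 325.6]
pt stand 0.56 [312.8, 228.2] [[ 560.877 -325.608    0.   ]]
```

View pics/w1.png

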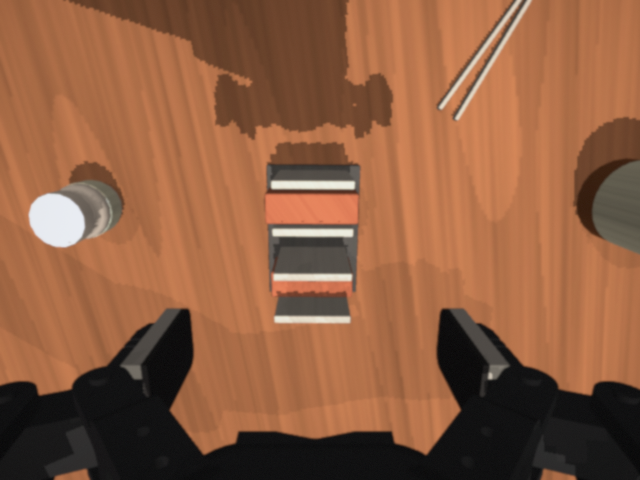

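The wrist view shows the stand square to the image. The terracotta block's top is at about (312,209), the half block at (312,287), and the plates are clearly visible. Next is the fit of the block's top.

```bash
cat >> h.py <<'E'
def orange(img,roi):
    "minAreaRect box of terracotta pixels in roi (l,t,r,b)"
    h=cv2.cvtColor(img,cv2.COLOR_RGB2HSV); m=((h[...,0]<11)&(h[...,1]>150)&(h[...,2]>150)).astype(np.uint8)
    k=np.zeros_like(m); l,t,r,b=roi; k[t:b,l:r]=1; m=m*k
    n,lab,st,_=cv2.connectedComponentsWithStats(m); i=1+np.argmax(st[1:,4])
    c,_=cv2.findContours((lab==i).astype(np.uint8),cv2.RETR_EXTERNAL,cv2.CHAIN_APPROX_NONE)
    return st[i],cv2.boxPoints(cv2.minAreaRect(c[0]))
def top_of(box,z,pm):
    P=onz('wrist',box,z,pm); c=P.mean(0); e=[P[1]-P[0],P[2]-P[1]]; e.sort(key=np.linalg.norm)
    return c,[np.linalg.norm(v) for v in e],np.degrees(np.arctan2(e[1][1],e[1][0]))
E
python3 - <<'E'
from h import *
s=arm.sense(); pm=cam('wrist',s); im=cv2.imread('pics/w1.png')[:,:,::-1].copy()
print(im[209,312],im[286,312],im[20,100])
st,b=orange(im,(255,188,370,230)); print(st,b); print(top_of(b,78,pm))
np.save('w1.npy',np.r_[b.mean(0)]); np.save('w1M.npy',pm[1])
c=top_of(b,78,pm)[0]
plan([c[0],c[1],150],81,4,.085)
E
```

```text
[229 131  92] [214 119  84] [162 103  67]
[ 264  193   95   31 2721] [[264. 223.]
 [264. 193.]
 [358. 193.]
 [358. 223.]]
(array([ 561.353, -297.609,   78.   ]), [np.float64(21.427782219495857), np.float64(65.32171804788969)], np.float64(-9.094968542994623))
now [ 562.31  -311.111  221.301] yaw 80.88 tilt [-0. -0. -1.] delta [ -0.957  13.502 -71.301] turn 0.12
[0.0033, -0.0008, 0.0178, 0, 0, -0.0005, 0.085]
[0.0033, -0.0008, 0.0178, 0, 0, -0.0005, 0.085]
[0.0033, -0.0008, 0.0178, 0, 0, -0.0005, 0.085]
[0.0033, -0.0008, 0.0178, 0, 0, -0.0005, 0.085]
```

Request:
{"api": "arm_command", "payload": {"increments": [[[0.0045,-0.001,0.018,0,0,0,0.085],[0.0045,-0.001,0.018,0,0,0,0.085],[0.0045,-0.001,0.018,0,0,0,0.085],[0.0045,-0.001,0.018,0,0,0,0.085],[0,0,0,0,0,0,0.085],[0,0,0,0,0,0,0.085],[0,0,0,0,0,0,0.085],[0,0,0,0,0,0,0.085]]]}}

```text
time_s: 4.32
eef_pos: [562.1, -291.8, 149.9]
ee_rot: [0.0, 0.76, 0.649, 0.0]
force: [0.0, -0.4, 0.4]
opening: 84.9
finger_force: 0.0
```

Run:
```python
from h import *
s=arm.sense(); print(s['time_s'],s['eef_pos'],yaw(s),np.array(s['dq']))
pm=cam('wrist',s); im=arm.camera('wrist'); cv2.imwrite('pics/w2.png',im[:,:,::-1])
print(arm.sense()['eef_pos'])
o=arm.outline_of('wrist','block')[0]; print(o['rect'],o['score'])
l,t,r,b=[int(v) for v in o['rect']]
st,bx=orange(im,(l-8,t-8,r+8,b+8)); print(st,bx)
c,e,a=top_of(bx,78,pm); print(c,e,a)
print('size-based height check: z giving 66 long:',[ (z,round(top_of(bx,z,pm)[1][1],1)) for z in (70,74,78,82)])
st_=[x for x in arm.outline_of('wrist','stand')[:1]]; print(st_[0]['rect'] if st_ else None)
sd=onz('scene',[(169.9,288.6)],8)
# two-view: wrist ray of the top centre vs. ray from first wrist view (corrected pose)
s1=dict(eef_pos=[565.776,-305.672,221.423],ee_rot=[0,np.cos(np.radians(81.412)/2),np.sin(np.radians(81.412)/2),0])
pm1=cam('wrist',s1)
for z in (70,78,86): print(z,onz('w',[311,208],z,pm1)[0],onz('w',bx.mean(0),z,pm)[0])
```

```text
4.325 [ 562.116 -291.805  149.899] 80.98544558944187 [-0.003  0.004  0.     0.003  0.002  0.    -0.001]
[ 562.062 -291.727  149.754]
[261.4, 224.7, 382.6, 277.9] 0.97
[ 260  239  123   38 3500] [[260. 239.]
 [382. 239.]
 [382. 276.]
 [260. 276.]]
[ 565.175 -292.187   78.   ] [np.float64(21.24626686301959), np.float64(65.67181910781498)] -9.005121189547276
size-based height check: z giving 66 long: [(70, np.float64(68.1)), (74, np.float64(66.9)), (78, np.float64(65.7)), (82, np.float64(64.5))]
[265.2, 189.6, 378.4, 400.2]
70 [ 564.436 -293.604   70.   ] [ 564.913 -294.67    70.   ]
78 [ 564.75  -292.026   78.   ] [ 565.194 -292.052   78.   ]
86 [ 565.064 -290.449   86.   ] [ 565.475 -289.433   86.   ]
```

View pics/w2.png

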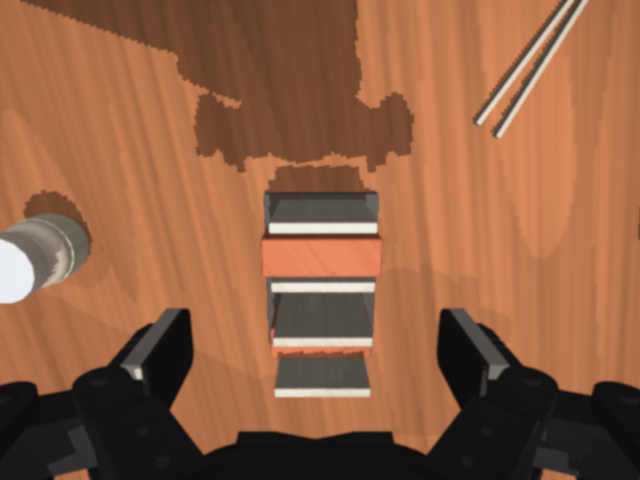

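The second view shows the block's top at about (321,257). Both views put it at (565,-292), z = 78, long axis at -9°. Now I descend and grip its ends.

Request:
{"api": "arm_command", "payload": {"increments": [[[0,-0.003,0.02,0,0,0,0.085],[0,0,0.025,0,0,0,0.085],[0,0,0.025,0,0,0,0.085],[0,0,0.025,0,0,0,0.085],[0,0,0.02,0,0,0,0.085],[0,0,0.01,0,0,0,0.085],[0,0,0,0,0,0,0.085],[0,0,0,0,0,0,0.05],[0,0,0,0,0,0,0.05],[0,0,0,0,0,0,0.05],[0,0,0,0,0,0,0.05],[0,0,0,0,0,0,0.05]]]}}

```text
time_s: 5.98
eef_pos: [559.7, -291.3, 25.4]
ee_rot: [0.001, 0.76, 0.649, 0.0]
force: [-0.9, -0.7, 6.1]
opening: 65.2
finger_force: 66.2
```

Request:
{"api": "arm_command", "payload": {"increments": [[[0,0,-0.01,0,0,0,0.05],[0,0,-0.02,0,0,0,0.05],[0,0,-0.025,0,0,0,0.05],[0,0,-0.03,0,0,0,0.05],[0,0,-0.02,0,0,0,0.05],[0,0,0,0,0,0,0.05]]]}}

```text
time_s: 6.72
eef_pos: [559.8, -291.5, 131.9]
ee_rot: [0.002, 0.76, 0.649, 0.001]
force: [0.2, 0.1, -0.9]
opening: 65.2
finger_force: 65.9
```

Run:
```python
from h import *
s=arm.sense(); print(s['time_s'],s['eef_pos'],s['opening'],s['finger_force'],s['force'])
im=arm.camera('scene')
for c in ('scene','top'):
    if c=='top': im=arm.camera('top')
    for o in arm.outline_of(c,'pad')[:1]:
        m=o['pixels'].astype(np.uint8); ct,_=cv2.findContours(m,cv2.RETR_EXTERNAL,cv2.CHAIN_APPROX_NONE)
        bx=max(ct,key=cv2.contourArea)[:,0,:]; P=onz(c,bx,3)[:,:2].astype(np.float32); print(c,o['score'],cv2.minAreaRect(P))
    # rack long edges
    for t in ('rack_wall','stop_face','stop_tab'):
        for o in arm.spot_point(c,t)[:2]: print(c,t,o['score'],onz(c,o['centre'],106 if t=='stop_tab' else 6)[0])
plan([471,-62,115],94,6,.05)
```

```text
6.725 [ 559.771 -291.511  131.863] 65.23517904940636 65.9107518196106 [ 0.228  0.106 -0.853]
scene 0.92 ((465.71258544921875, -54.78754425048828), (111.75553894042969, 115.48139190673828), 81.01194763183594)
scene rack_wall 0.68 [592.17  109.273   6.   ]
scene rack_wall 0.62 [577.393 291.408   6.   ]
scene stop_face 0.96 [594.683 120.267   6.   ]
scene stop_tab 0.88 [585.486 105.197 106.   ]
scene stop_tab 0.58 [843.884 -79.254 106.   ]
top 0.89 ((460.3257751464844, -54.16930389404297), (109.12174224853516, 109.71086120605469), 80.90776062011719)
top stop_tab 0.66 [582.691 109.94  106.   ]
now [ 558.77  -290.867  128.736] yaw 81.01 tilt [-0.001  0.    -1.   ] delta [-87.77  228.867 -13.736] turn 12.99
[0.0354, -0.0204, 0.0023, 0, 0, -0.0378, 0.05]
[0.0361, -0.0191, 0.0023, 0, 0, -0.0378, 0.05]
[0.0368, -0.0177, 0.0023, 0, 0, -0.0378, 0.05]
[0.0375, -0.0163, 0.0023, 0, 0, -0.0378, 0.05]
[0.0381, -0.0148, 0.0023, 0, 0, -0.0378, 0.05]
[0.0386, -0.0134, 0.0023, 0, 0, -0.0378, 0.05]
```

Request:
{"api": "arm_command", "payload": {"increments": [[[0.036,-0.02,0,0,0,-0.038,0.05],[0.037,-0.019,0,0,0,-0.038,0.05],[0.038,-0.018,0,0,0,-0.038,0.05],[0.038,-0.016,0,0,0,-0.038,0.05],[0.038,-0.015,0.02,0,0,-0.038,0.05],[0.039,-0.014,0.02,0,0,-0.038,0.05],[0,0,0.025,0,0,0,0.05],[0,0,0.02,0,0,0,0.05],[0,0,0.01,0,0,0,0.05],[0,0,0,0,0,0,0.05],[0,0,0,0,0,0,0.05]]]}}

```text
time_s: 8.6
eef_pos: [471.3, -58.9, 34.7]
ee_rot: [0.0, 0.682, 0.732, 0.0]
force: [-0.4, 0.3, -1.8]
opening: 65.1
finger_force: 66.0
```

Run:
```python
from h import *
s=arm.sense(); print(s['time_s'],s['eef_pos'],yaw(s),s['opening'],s['finger_force'],s['force'])
plan([464,-58,21],94,3,.05)
```

```text
8.6 [471.324 -58.884  34.738] 94.05416760451783 65.07307784539199 65.95884919166565 [-0.37   0.278 -1.805]
now [471.324 -58.884  34.738] yaw 94.05 tilt [ 0.001 -0.    -1.   ] delta [ -7.324   0.884 -13.738] turn -0.05
[0.0005, -0.0024, 0.0046, 0, 0, 0.0003, 0.05]
[0.0005, -0.0024, 0.0046, 0, 0, 0.0003, 0.05]
[0.0005, -0.0024, 0.0046, 0, 0, 0.0003, 0.05]
```

Request:
{"api": "arm_command", "payload": {"increments": [[[0,-0.003,0.004,0,0,0,0.05],[0,-0.002,0.003,0,0,0,0.05],[0,0,0.003,0,0,0,0.05],[0,0,0.002,0,0,0,0.05],[0,0,0.001,0,0,0,0.05],[0,0,0,0,0,0,0.05]]]}}

```text
time_s: 9.35
eef_pos: [466.0, -59.1, 21.2]
ee_rot: [-0.0, 0.682, 0.732, -0.0]
force: [0.0, -0.1, -1.1]
opening: 65.4
finger_force: 66.0
```

Request:
{"api": "arm_command", "payload": {"increments": [[[0,0,0.001,0,0,0,0.05],[0,0,0.001,0,0,0,0.05],[0,0,0,0,0,0,0.05]]]}}

```text
time_s: 9.72
eef_pos: [466.1, -59.1, 20.3]
ee_rot: [0.001, 0.682, 0.732, 0.0]
force: [-2.3, 0.3, 18.4]
opening: 65.3
finger_force: 67.9
```

Contact with the pad is felt (18 N), so I release and rise.

Request:
{"api": "arm_command", "payload": {"increments": [[[0,0,-0.001,0,0,0,0.085],[0,0,0,0,0,0,0.085],[0,0,0,0,0,0,0.085],[0,0,0,0,0,0,0.085],[0,0,-0.02,0,0,0,0.085],[0,0,-0.035,0,0,0,0.085],[0,0,-0.035,0,0,0,0.085],[0,0,-0.03,0,0,0,0.085],[0,0,-0.01,0,0,0,0.085],[0,0,0,0,0,0,0.085],[0,0,0,0,0,0,0.085]]]}}

```text
time_s: 11.1
eef_pos: [465.6, -59.1, 149.3]
ee_rot: [-0.001, 0.682, 0.732, -0.0]
force: [-0.2, 0.5, 0.6]
opening: 84.9
finger_force: 0.0
```

Run:
```python
from h import *
s=arm.sense(); print(s['time_s'],s['eef_pos'],yaw(s),s['opening'],s['qpos'])
pm=cam('wrist',s); im=arm.camera('wrist'); cv2.imwrite('pics/w3.png',im[:,:,::-1])
for t in ('block',):
    for o in arm.outline_of('wrist',t)[:2]: print(o['rect'],o['score'])
plan([466,-59,150],184,9,.085)
```

```text
11.1 [465.582 -59.111 149.298] 94.07200927432554 84.8943889842178 [ 0.254  0.446 -0.337  2.235  0.3    0.504 -0.245]
[255.7, 213.2, 376.4, 277.3] 0.91
now [465.536 -58.966 149.24 ] yaw 94.09 tilt [-0.002  0.    -1.   ] delta [ 0.464 -0.034  0.76 ] turn 89.91
[-0.0, 0.0001, -0.0001, 0, 0, -0.1744, 0.085]
[-0.0, 0.0, -0.0001, 0, 0, -0.1744, 0.085]
[-0.0, 0.0, -0.0001, 0, 0, -0.1744, 0.085]
[-0.0, 0.0, -0.0001, 0, 0, -0.1744, 0.085]
[-0.0, 0.0, -0.0001, 0, 0, -0.1744, 0.085]
[-0.0, 0.0, -0.0001, 0, 0, -0.1744, 0.085]
[-0.0, 0.0, -0.0001, 0, 0, -0.1744, 0.085]
[-0.0001, 0.0, -0.0001, 0, 0, -0.1744, 0.085]
[-0.0001, 0.0, -0.0001, 0, 0, -0.1744, 0.085]
```

View pics/w3.png

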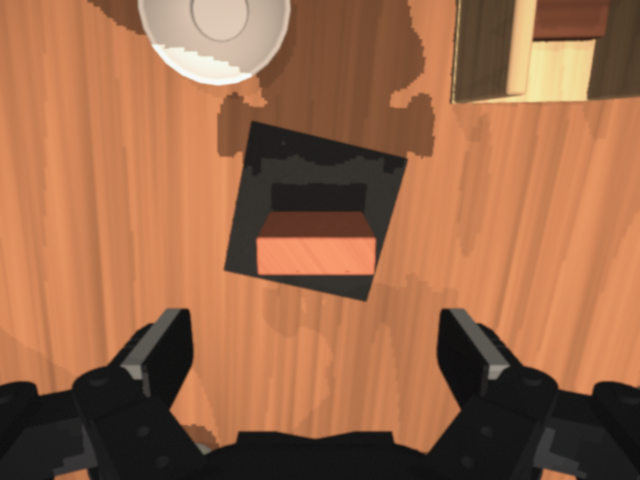

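The block stands upright on the pad with its top at about (316,255), the pad around it; the rack is at upper right. I measure its top and prepare the turned grip.

Run:
```python
from h import *
im=cv2.imread('pics/w3.png')[:,:,::-1].copy(); s=arm.sense(); pm=cam('wrist',s)
st,b=orange(im,(250,205,385,282)); print(st,b)
c,e,a=top_of(b,73,pm); print(c,e,a)
print([(z,top_of(b,z,pm)[1][1]) for z in (69,73,77)])
plan([c[0],c[1],150],a%180+180,9,.06)
```

```text
[257 237 118  35 332] [[257. 237.]
 [374. 237.]
 [374. 271.]
 [257. 271.]]
[465.619 -58.092  73.   ] [np.float64(19.80062432043468), np.float64(64.16143781907539)] 4.143455443773498
[(69, np.float64(65.33042438870987)), (73, np.float64(64.16143781907539)), (77, np.float64(62.99245124944083))]
now [465.536 -58.966 149.24 ] yaw 94.09 tilt [-0.002  0.    -1.   ] delta [0.083 0.873 0.76 ] turn 90.05
[0.0001, 0.0, -0.0001, 0, 0, -0.1746, 0.06]
[0.0001, 0.0, -0.0001, 0, 0, -0.1746, 0.06]
[0.0001, 0.0, -0.0001, 0, 0, -0.1746, 0.06]
[0.0001, 0.0001, -0.0001, 0, 0, -0.1746, 0.06]
[0.0001, 0.0001, -0.0001, 0, 0, -0.1746, 0.06]
[0.0, 0.0001, -0.0001, 0, 0, -0.1746, 0.06]
[0.0, 0.0001, -0.0001, 0, 0, -0.1746, 0.06]
[0.0, 0.0001, -0.0001, 0, 0, -0.1746, 0.06]
[0.0, 0.0001, -0.0001, 0, 0, -0.1746, 0.06]
```

Request:
{"api": "arm_command", "payload": {"increments": [[[0,0,0,0,0,-0.175,0.06],[0,0,0,0,0,-0.175,0.06],[0,0,0,0,0,-0.175,0.06],[0,0,0,0,0,-0.175,0.06],[0,0,0,0,0,-0.175,0.06],[0,0,0,0,0,-0.175,0.06],[0,0,0,0,0,-0.175,0.06],[0,0,0,0,0,-0.175,0.06],[0,0,0,0,0,-0.171,0.06],[0,0,0.01,0,0,0,0.06],[0,0,0,0,0,0,0.06],[0,0,0,0,0,0,0.06]]]}}

```text
time_s: 12.7
eef_pos: [465.9, -58.9, 140.0]
ee_rot: [-0.0, -0.035, 0.999, 0.0]
force: [-0.3, 0.3, -0.4]
opening: 59.8
finger_force: 0.0
```

Run:
```python
from h import *
s=arm.sense(); print(s['time_s'],s['eef_pos'],yaw(s),s['opening'],s['qpos'])
pm=cam('wrist',s); im=arm.camera('wrist'); cv2.imwrite('pics/w4.png',im[:,:,::-1])
for o in arm.outline_of('wrist','block')[:2]: print(o['rect'],o['score'])
st,b=orange(im,(240,160,400,330)); print(st,b); print(top_of(b,73,pm))
plan([465.7,-58.5,33],184.1,5,.06)
```

```text
12.7 [465.891 -58.855 139.964] -176.00553414487638 59.75183676219596 [ 0.553  0.544 -0.767  2.225  0.67   0.616  0.929]
[290.1, 182.4, 332.8, 317.0] 0.7
[ 292  227   41   73 1779] [[290.284 297.778]
 [292.498 225.815]
 [332.214 227.037]
 [330.    299.   ]]
(array([468.278, -59.224,  73.   ]), [np.float64(20.718042417285332), np.float64(40.60495284295808)], np.float64(-178.53820679088577))
now [466.118 -58.905 140.306] yaw -175.96 tilt [ 0. -0. -1.] delta [  -0.418    0.405 -107.306] turn 0.06
[0.0001, 0.0001, 0.0215, 0, 0, -0.0002, 0.06]
[0.0001, 0.0001, 0.0215, 0, 0, -0.0002, 0.06]
[0.0001, 0.0001, 0.0215, 0, 0, -0.0002, 0.06]
[0.0001, 0.0001, 0.0215, 0, 0, -0.0002, 0.06]
[0.0001, 0.0001, 0.0215, 0, 0, -0.0002, 0.06]
```

Request:
{"api": "arm_command", "payload": {"increments": [[[0,0,0.02,0,0,0,0.06],[0,0,0.025,0,0,0,0.06],[0,0,0.025,0,0,0,0.06],[0,0,0.025,0,0,0,0.06],[0,0,0.012,0,0,0,0.06],[0,0,0,0,0,0,0.06],[0,0,0,0,0,0,0.01],[0,0,0,0,0,0,0.01],[0,0,0,0,0,0,0.01],[0,0,0,0,0,0,0.01],[0,0,0,0,0,0,0.01],[0,0,0,0,0,0,0.01]]]}}

```text
time_s: 14.3
eef_pos: [466.3, -59.3, 33.8]
ee_rot: [0.0, -0.035, 0.999, -0.0]
force: [-1.1, -0.7, 7.1]
opening: 21.0
finger_force: 61.3
```

Request:
{"api": "arm_command", "payload": {"increments": [[[0,0,-0.015,0,0,0,0.01],[0,0,-0.035,0,0,0,0.01],[0,0,-0.045,0,0,0,0.01],[0,0,-0.045,0,0,0,0.01],[0,0,-0.03,0,0,0,0.01],[0,0,-0.01,0,0,0,0.01],[0,0,0,0,0,0,0.01]]]}}

```text
time_s: 15.18
eef_pos: [465.9, -59.5, 213.1]
ee_rot: [0.0, -0.035, 0.999, -0.0]
force: [0.4, 0.6, -0.4]
opening: 21.2
finger_force: 60.6
```

Run:
```python
from h import *
s=arm.sense(); print(s['time_s'],s['eef_pos'],yaw(s),s['opening'],s['finger_force'],s['force'])
plan([585,185,215],184.1,8,.01)
```

```text
15.175 [465.917 -59.516 213.106] -175.96134630362835 21.243539281873588 60.6324577331543 [ 0.353  0.581 -0.375]
now [465.917 -59.516 213.106] yaw -175.96 tilt [ 0.    -0.001 -1.   ] delta [119.083 244.516   1.894] turn 0.06
[-0.017, 0.0294, -0.0002, 0, 0, -0.0001, 0.01]
[-0.017, 0.0294, -0.0002, 0, 0, -0.0001, 0.01]
[-0.017, 0.0294, -0.0002, 0, 0, -0.0001, 0.01]
[-0.017, 0.0294, -0.0002, 0, 0, -0.0001, 0.01]
[-0.017, 0.0294, -0.0002, 0, 0, -0.0001, 0.01]
[-0.017, 0.0294, -0.0002, 0, 0, -0.0001, 0.01]
[-0.017, 0.0294, -0.0002, 0, 0, -0.0001, 0.01]
[-0.017, 0.0294, -0.0002, 0, 0, -0.0001, 0.01]
```

Request:
{"api": "arm_command", "payload": {"increments": [[[-0.01,0.02,0,0,0,0,0.01],[-0.02,0.035,0,0,0,0,0.01],[-0.02,0.035,0,0,0,0,0.01],[-0.02,0.035,0,0,0,0,0.01],[-0.02,0.035,0,0,0,0,0.01],[-0.02,0.035,0,0,0,0,0.01],[-0.016,0.025,0,0,0,0,0.01],[-0.01,0.015,0,0,0,0,0.01],[0,0,0,0,0,0,0.01],[0,0,0,0,0,0,0.01],[0,0,0,0,0,0,0.01]]]}}

```text
time_s: 16.55
eef_pos: [584.7, 183.5, 213.1]
ee_rot: [-0.0, -0.035, 0.999, -0.0]
force: [1.3, -0.3, -1.6]
opening: 21.3
finger_force: 60.6
```

Run:
```python
from h import *
s=arm.sense(); print(s['time_s'],s['eef_pos'],yaw(s),s['opening'],s['ee_rot'],s['qpos'])
pm=cam('wrist',s); np.save('M5.npy',pm[1]); im=arm.camera('wrist'); cv2.imwrite('pics/w5.png',im[:,:,::-1])
for t in ('rack','row_a','end_stop','block'):
    for o in arm.outline_of('wrist',t)[:3]: print(t,o['rect'],o['score'])
for t,z in (('rack_wall',6),('stop_face',6),('stop_tab',106),('row_a',6),('rack',0)):
    for o in arm.spot_point('wrist',t)[:3]: print(t,o['score'],o['centre'],onz('wrist',o['centre'],z,pm)[0])
```

```text
16.55 [584.728 183.526 213.129] -175.99630296717694 21.312193354485 [-0.    -0.035  0.999 -0.   ] [ 0.137  0.604 -0.817  1.849  0.545  0.929  0.709]
rack [78.6, 146.4, 503.5, 299.9] 0.8
rack [0.0, 4.7, 96.5, 122.3] 0.49
row_a [427.4, 169.6, 473.5, 267.1] 0.97
row_a [455.6, 318.8, 571.2, 383.9] 0.93
row_a [537.5, 116.8, 640.0, 176.5] 0.77
end_stop [173.0, 173.9, 233.4, 272.9] 0.63
block [275.7, 212.2, 354.9, 439.6] 0.65
stop_face 0.87 [230.0, 208.4] [590.452 112.164   6.   ]
stop_tab 0.86 [192.4, 237.2] [588.942 108.324 106.   ]
row_a 0.96 [578.4, 140.3] [513.458 396.545   6.   ]
row_a 0.95 [492.0, 327.0] [685.873 357.484   6.   ]
row_a 0.92 [396.5, 205.1] [577.549 254.386   6.   ]
rack 0.97 [316.0, 203.6] [582.226 185.618   0.   ]
```

View pics/w5.png

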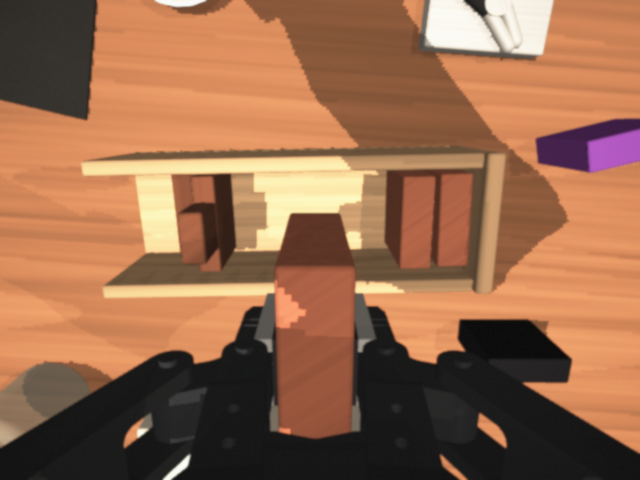

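The wrist view shows the held block at (315,330). The rack runs from (85,165) to (500,290) with the stop at (200,220) and the row blocks at (418,220) and (453,218). I overlay a fitted rack model to check its pose.

Run:
```python
from h import *
from scipy.optimize import least_squares
pm=(arm.camera_params('wrist'),np.load('M5.npy')); im=cv2.imread('pics/w5.png')
def W(L,q): a=q[2]; L=np.atleast_2d(L); c,s=np.cos(a),np.sin(a); return np.c_[q[0]+c*L[:,0]-s*L[:,1],q[1]+s*L[:,0]+c*L[:,1],L[:,2]]
# edge points by hand from the view: near wall outer/inner top edge, far wall top, end wall
g=cv2.cvtColor(im,cv2.COLOR_BGR2GRAY).astype(float)
def vedge(c,r0,r1):
    p=g[r0:r1,c-2:c+3].mean(1); d=np.abs(np.diff(p)); return r0+np.argmax(d)+.5, d.max()
for c in (120,160,200,240,420,450,470): print(c,'near',vedge(c,148,166),vedge(c,164,182),'far',vedge(c,276,290),vedge(c,286,304))
def hedge(r,c0,c1):
    p=g[r-2:r+3,c0:c1].mean(0); d=np.abs(np.diff(p)); return c0+np.argmax(d)+.5,d.max()
for r in (190,220,250,265): print(r,'end',hedge(r,476,492),hedge(r,490,512),'stop',hedge(r,205,226),hedge(r,226,245),'rowb',hedge(r,378,395),hedge(r,395,412))
crop=im[140:305,70:510]; cv2.imwrite('pics/w5c.png',cv2.resize(crop,None,fx=1.8,fy=1.8,interpolation=cv2.INTER_CUBIC))
```

```text
120 near (np.float64(160.5), np.float64(41.20000000000002)) (np.float64(174.5), np.float64(31.0)) far (np.float64(285.5), np.float64(37.599999999999994)) (np.float64(297.5), np.float64(22.599999999999994))
160 near (np.float64(159.5), np.float64(44.400000000000006)) (np.float64(172.5), np.float64(12.199999999999989)) far (np.float64(284.5), np.float64(37.599999999999994)) (np.float64(296.5), np.float64(23.600000000000023))
200 near (np.float64(158.5), np.float64(47.0)) (np.float64(173.5), np.float64(64.99999999999999)) far (np.float64(283.5), np.float64(38.80000000000001)) (np.float64(295.5), np.float64(24.399999999999977))
240 near (np.float64(157.5), np.float64(45.60000000000002)) (np.float64(172.5), np.float64(43.0)) far (np.float64(282.5), np.float64(37.60000000000001)) (np.float64(295.5), np.float64(20.400000000000006))
420 near (np.float64(154.5), np.float64(19.19999999999999)) (np.float64(168.5), np.float64(31.0)) far (np.float64(279.5), np.float64(19.0)) (np.float64(292.5), np.float64(7.400000000000006))
450 near (np.float64(153.5), np.float64(21.400000000000006)) (np.float64
[... 814 characters left out ...]
.float64(384.5), np.float64(33.2)) (np.float64(401.5), np.float64(20.200000000000003))
250 end (np.float64(478.5), np.float64(18.200000000000003)) (np.float64(495.5), np.float64(22.19999999999999)) stop (np.float64(219.5), np.float64(18.400000000000006)) (np.float64(233.5), np.float64(38.0)) rowb (np.float64(388.5), np.float64(9.0)) (np.float64(399.5), np.float64(19.39999999999999))
265 end (np.float64(477.5), np.float64(19.0)) (np.float64(493.5), np.float64(20.400000000000006)) stop (np.float64(220.5), np.float64(22.799999999999997)) (np.float64(226.5), np.float64(3.799999999999997)) rowb (np.float64(392.5), np.float64(0.6000000000000085)) (np.float64(399.5), np.float64(16.200000000000003))
```

View pics/w5c.png

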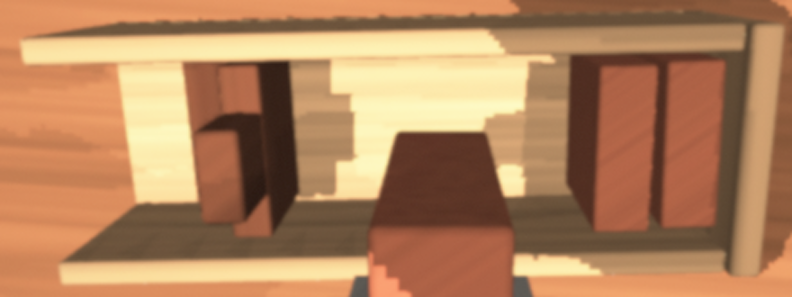

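Run:
```python
from h import *
pm=(arm.camera_params('wrist'),np.load('M5.npy'))
N=onz('w',[(120,174.5),(200,173.5),(240,172.5),(420,169),(450,168.5),(470,167.5)],86.,pm)
No=onz('w',[(120,160.5),(160,159.5),(200,158.5),(240,157.5),(420,154.5),(450,153.5),(470,152.5)],86.,pm)
Fa=onz('w',[(120,285.5),(160,284.5),(200,283.5),(240,282.5),(420,279.5),(450,279.2),(470,278.5)],86.,pm)
Fo=onz('w',[(120,297.5),(160,296.5),(200,295.5),(240,295)],86.,pm)
ks=[np.polyfit(A[:,1],A[:,0],1) for A in (No,N,Fa,Fo)]
for k in ks: print('slope deg',-np.degrees(np.arctan(k[0])),'x at y=185',np.polyval(k,185))
E1=onz('w',[(485.5,190),(481.5,220),(478.5,250),(477.5,265)],96.,pm); E2=onz('w',[(501.5,190),(498.5,220),(495.5,250),(493.5,265)],96.,pm)
print('end inner/outer',E1[:,:2],E2[:,:2])
B=onz('w',[(402.5,190),(401.5,220),(399.5,250)],76.,pm); print('row_b -y top edge',B[:,:2]); 
A=onz('w',[(434,190),(437.5,190),(472,190)],76.,pm); print('gap ab, row_a far',A[:,:2])
S=onz('w',[(213.5,190),(219.5,250),(220.5,265)],70.,pm); print('stop face top?(z=70)',S[:,:2]); print('stop foot',onz('w',[(233.5,220),(233.5,250)],6.,pm)[:,:2])
# triangulate tab & rack with static cams
print(arm.sense()['eef_pos'])
```

```text
slope deg 5.210602676376593 x at y=185 535.0741222798739
slope deg 5.146622431846849 x at y=185 544.4737424230699
slope deg 5.198653944480792 x at y=185 621.1556818113368
slope deg 5.354915202686557 x at y=185 630.0336713381912
end inner/outer [[547.969 290.016]
 [567.315 290.989]
 [587.418 292.656]
 [597.761 293.846]] [[547.261 300.067]
 [566.547 301.884]
 [586.633 303.777]
 [597.014 304.422]]
row_b -y top edge [[554.451 242.308]
 [575.221 244.287]
 [596.902 245.642]]
gap ab, row_a far [[552.95  263.621]
 [552.783 265.989]
 [551.139 289.329]]
stop face top?(z=70) [[564.497 112.963]
 [607.799 117.436]
 [619.217 118.249]]
stop foot [[600.46  115.332]
 [627.65  115.784]]
[584.992 184.931 213.302]
```

The crop shows near and far wall tops, end wall at right and the stop's face at the left. The fit gives rack yaw 5.2°, centre line x about 583 at y = 192, row_b face y about 244 and stop face about 116. I align with it and lower to just above the walls.

Request:
{"api": "arm_command", "payload": {"increments": [[[0.0015,0.004,0,0,0,-0.021,0.01],[0,0.003,0.02,0,0,0,0.01],[0,0,0.03,0,0,0,0.01],[0,0,0.03,0,0,0,0.01],[0,0,0.01,0,0,0,0.01],[0,0,0,0,0,0,0.01],[0,0,0,0,0,0,0.01]]]}}

```text
time_s: 17.92
eef_pos: [583.4, 192.3, 124.1]
ee_rot: [0.001, -0.046, 0.999, 0.0]
force: [-0.2, -0.2, -1.1]
opening: 21.6
finger_force: 60.6
```

Run:
```python
from h import *
s=arm.sense(); print(s['time_s'],s['eef_pos'],yaw(s),s['opening'],s['finger_force'],s['force'])
im=arm.camera('scene'); cv2.imwrite('pics/s6.png',cv2.resize(im[120:300,300:500],None,fx=3,fy=3,interpolation=cv2.INTER_CUBIC)[:,:,::-1])
plan([583,192,55],185.2,4,.01)
```

```text
17.925 [583.364 192.314 124.081] -174.71043688665776 21.57761679264739 60.632758140563965 [-0.225 -0.208 -1.129]
now [583.39  192.242 124.208] yaw -174.72 tilt [ 0.001  0.001 -1.   ] delta [ -0.39   -0.242 -69.208] turn -0.08
[0.0001, -0.0001, 0.0173, 0, 0, 0.0004, 0.01]
[0.0001, -0.0001, 0.0173, 0, 0, 0.0004, 0.01]
[0.0001, -0.0001, 0.0173, 0, 0, 0.0004, 0.01]
[0.0001, -0.0001, 0.0173, 0, 0, 0.0004, 0.01]
```

View pics/s6.png

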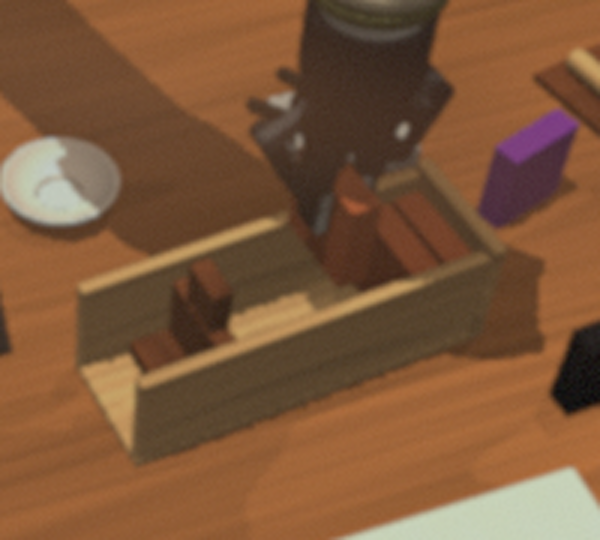

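The scene crop shows the held block over the channel at crop (350,235), centred between the walls with the row behind it. I lower it slowly.

Request:
{"api": "arm_command", "payload": {"increments": [[[0,0,0.01,0,0,0,0.01],[0,0,0.015,0,0,0,0.01],[0,0,0.015,0,0,0,0.01],[0,0,0.015,0,0,0,0.01],[0,0,0.015,0,0,0,0.01],[0,0,0.008,0,0,0,0.01],[0,0,0,0,0,0,0.01],[0,0,0,0,0,0,0.01]]]}}

```text
time_s: 18.98
eef_pos: [583.1, 192.1, 45.6]
ee_rot: [0.0, -0.046, 0.999, 0.0]
force: [0.0, -0.5, -0.8]
opening: 21.3
finger_force: 60.6
```

Request:
{"api": "arm_command", "payload": {"increments": [[[0,0,0.003,0,0,0,0.01],[0,0,0.003,0,0,0,0.01],[0,0,0.001,0,0,0,0.01],[0,0,0.001,0,0,0,0.01],[0,0,0,0,0,0,0.01]]]}}

```text
time_s: 19.6
eef_pos: [582.9, 191.8, 37.2]
ee_rot: [-0.0, -0.046, 0.999, -0.0]
force: [0.0, -0.1, -1.7]
opening: 21.3
finger_force: 60.6
```

Request:
{"api": "arm_command", "payload": {"increments": [[[0,0,0.001,0,0,0,0.01],[0,0,0,0,0,0,0.01],[0,0,0.001,0,0,0,0.01],[0,0,0,0,0,0,0.01]]]}}

```text
time_s: 20.1
eef_pos: [582.9, 191.9, 36.8]
ee_rot: [0.001, -0.046, 0.999, -0.0]
force: [-4.4, -2.8, 15.8]
opening: 21.4
finger_force: 63.0
```

Floor contact comes at the predicted height (36.8). I open part way and retreat upward.

Request:
{"api": "arm_command", "payload": {"increments": [[[0,0,-0.001,0,0,0,0.042],[0,0,0,0,0,0,0.042],[0,0,0,0,0,0,0.042],[0,0,0,0,0,0,0.042],[0,0,0,0,0,0,0.042],[0,0,-0.01,0,0,0,0.042],[0,0,-0.02,0,0,0,0.042],[0,0,-0.03,0,0,0,0.042],[0,0,-0.04,0,0,0,0.042],[0,0,-0.04,0,0,0,0.042],[0,0,-0.03,0,0,0,0.042],[0,0,0,0,0,0,0.042]]]}}

```text
time_s: 21.6
eef_pos: [583.8, 192.7, 210.1]
ee_rot: [0.002, -0.046, 0.999, 0.001]
force: [0.1, 0.4, -0.4]
opening: 42.5
finger_force: 0.0
```

Run:
```python
from h import *
s=arm.sense(); print(s['time_s'],s['eef_pos'],yaw(s),s['opening'],s['force'])
arm.camera('top'); s=arm.sense()
pm=cam('wrist',s); im=arm.camera('wrist'); cv2.imwrite('pics/w7.png',im[:,:,::-1]); np.save('M7.npy',pm[1])
for o in arm.outline_of('wrist','end_stop')[:2]: print('stop',o['rect'],o['score'])
for t,z in (('stop_face',6),('stop_tab',106),('block',6)):
    for o in arm.spot_point('wrist',t)[:4]: print(t,o['score'],o['centre'],onz('wrist',o['centre'],z,pm)[0])
```

```text
21.6 [583.848 192.677 210.114] -174.71777014021546 42.51771901197776 [ 0.098  0.448 -0.449]
stop [160.6, 172.2, 221.4, 273.1] 0.67
stop [64.8, 142.6, 493.7, 301.5] 0.6
stop_face 0.66 [220.4, 206.0] [588.84 113.85   6.  ]
stop_tab 0.92 [176.5, 237.4] [589.052 108.707 106.   ]
stop_tab 0.62 [487.8, 8.4] [447.43  272.843 106.   ]
block 0.62 [313.4, 207.8] [583.14  192.267   6.   ]
```

View pics/w7.png

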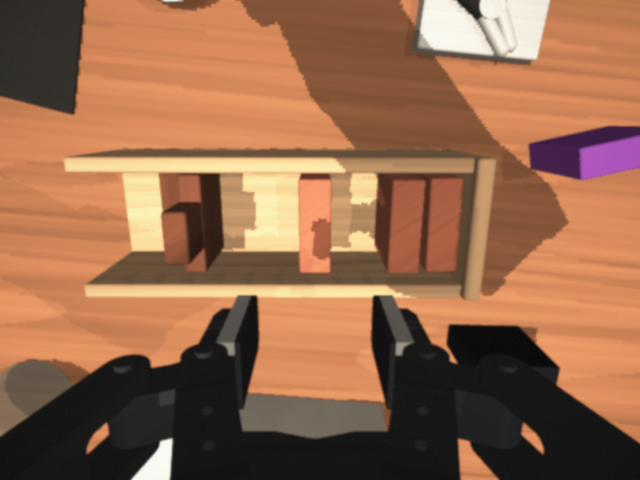

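The block stands upright in the rack at (315,222), clear of the row and the stop. The tab top is at (177,237), i.e. about (589.5,108), and the other views agree. Next I go over the tab and down.

```bash
python3 -c "
from h import *
plan([589.8,108.5,130],185.2,5,.06)"
```

```text
now [582.479 191.617 205.471] yaw -174.7 tilt [-0.001 -0.    -1.   ] delta [  7.321 -83.117 -75.471] turn -0.1
[0.0001, -0.0167, 0.0151, 0, 0, 0.0003, 0.06]
[0.0001, -0.0167, 0.0151, 0, 0, 0.0003, 0.06]
[0.0001, -0.0167, 0.0151, 0, 0, 0.0003, 0.06]
[0.0001, -0.0167, 0.0151, 0, 0, 0.0003, 0.06]
[0.0001, -0.0167, 0.0151, 0, 0, 0.0003, 0.06]
```

Request:
{"api": "arm_command", "payload": {"increments": [[[0,-0.0165,0.012,0,0,0,0.06],[0,-0.0165,0.015,0,0,0,0.06],[0,-0.0165,0.015,0,0,0,0.06],[0,-0.0165,0.015,0,0,0,0.06],[0,-0.0165,0.015,0,0,0,0.06],[0,0,0.01,0,0,0,0.06],[0,0,0.015,0,0,0,0.06],[0,0,0.015,0,0,0,0.06],[0,0,0.009,0,0,0,0.06],[0,0,0,0,0,0,0.06],[0,0,0,0,0,0,0.06]]]}}

```text
time_s: 23.28
eef_pos: [590.7, 110.1, 85.6]
ee_rot: [0.0, -0.046, 0.999, 0.0]
force: [-0.5, -0.5, -0.2]
opening: 60.1
finger_force: 0.0
```

Request:
{"api": "arm_command", "payload": {"increments": [[[0,0,0.001,0,0,0,0.005],[0,0,0,0,0,0,0.005],[0,0,0,0,0,0,0.005],[0,0,0,0,0,0,0.005],[0,0,0,0,0,0,0.005],[0,0,0,0,0,0,0.005]]]}}

```text
time_s: 24.02
eef_pos: [590.7, 109.4, 84.7]
ee_rot: [0.0, -0.046, 0.999, -0.0]
force: [-1.5, -1.7, 5.7]
opening: 14.7
finger_force: 58.6
```

Request:
{"api": "arm_command", "payload": {"increments": [[[0,0.005,0,0,0,0,0.005],[0,0.01,0,0,0,0,0.005],[0,0.01,0,0,0,0,0.005],[0,0.01,0,0,0,0,0.005],[0,0.01,0,0,0,0,0.005],[0,0.008,0,0,0,0,0.005],[0,0.005,0,0,0,0,0.005],[0,0.005,0,0,0,0,0.005],[0,0.005,0,0,0,0,0.005],[0,0.005,0,0,0,0,0.005],[0,0.005,0,0,0,0,0.005],[0,0.005,0,0,0,0,0.005]]]}}

```text
time_s: 25.52
eef_pos: [583.2, 191.9, 84.7]
ee_rot: [0.0, -0.046, 0.999, -0.0]
force: [0.1, -3.7, 6.6]
opening: 14.9
finger_force: 59.0
```

Request:
{"api": "arm_command", "payload": {"increments": [[[0,0.004,0,0,0,0,0.005],[0,0.004,0,0,0,0,0.005],[0,0.004,0,0,0,0,0.005],[0,0.004,0,0,0,0,0.005],[0,0.003,0,0,0,0,0.005],[0,0.002,0,0,0,0,0.005],[0,0,0,0,0,0,0.005]]]}}

```text
time_s: 26.4
eef_pos: [581.3, 213.2, 84.7]
ee_rot: [0.0, -0.046, 0.999, -0.0]
force: [0.3, -0.9, 6.1]
opening: 15.1
finger_force: 58.8
```

Request:
{"api": "arm_command", "payload": {"increments": [[[0,0.002,0,0,0,0,0.005],[0,0.002,0,0,0,0,0.005],[0,0.001,0,0,0,0,0.005],[0,0,0,0,0,0,0.005]]]}}

```text
time_s: 26.9
eef_pos: [580.9, 217.5, 84.7]
ee_rot: [0.0, -0.046, 0.999, -0.001]
force: [-0.4, -3.1, 7.0]
opening: 14.4
finger_force: 59.0
```

Request:
{"api": "arm_command", "payload": {"increments": [[[0,0.001,0,0,0,0,0.005],[0,0.001,0,0,0,0,0.005],[0,0,0,0,0,0,0.005]]]}}

```text
time_s: 27.28
eef_pos: [580.8, 219.0, 84.7]
ee_rot: [0.0, -0.046, 0.999, -0.001]
force: [-0.5, -4.6, 7.8]
opening: 14.8
finger_force: 59.1
```

Request:
{"api": "arm_command", "payload": {"increments": [[[0,0.001,0,0,0,0,0.005],[0,0,0,0,0,0,0.005]]]}}

```text
time_s: 27.52
eef_pos: [580.8, 219.0, 84.7]
ee_rot: [0.0, -0.045, 0.999, -0.002]
force: [0.1, -8.4, 9.4]
opening: 14.8
finger_force: 59.4
```

Request:
{"api": "arm_command", "payload": {"increments": [[[0,0.001,0,0,0,0,0.005],[0,0,0,0,0,0,0.005],[0,0,0,0,0,0,0.005]]]}}

```text
time_s: 27.9
eef_pos: [580.7, 219.0, 84.7]
ee_rot: [0.0, -0.045, 0.999, -0.002]
force: [-0.7, -10.3, 11.7]
opening: 14.9
finger_force: 59.6
```

Run:
```python
from h import *
s=arm.sense(); print(s['time_s'],s['eef_pos'],s['force'])
im=arm.camera('scene'); cv2.imwrite('pics/s8.png',cv2.resize(im[120:300,300:500],None,fx=3,fy=3,interpolation=cv2.INTER_CUBIC)[:,:,::-1])
```

```text
27.9 [580.745 218.993  84.654] [ -0.674 -10.309  11.679]
```

The stop no longer moves while the force climbs to 10 N, so the row is snug. I ease off, open, and rise.

Request:
{"api": "arm_command", "payload": {"increments": [[[0,-0.002,0,0,0,0,0.005],[0,0,0,0,0,0,0.045],[0,0,0,0,0,0,0.045],[0,0,0,0,0,0,0.045],[0,0,0,0,0,0,0.045],[0,0,-0.015,0,0,0,0.045],[0,0,-0.03,0,0,0,0.045],[0,0,-0.035,0,0,0,0.045],[0,0,-0.035,0,0,0,0.045],[0,0,-0.015,0,0,0,0.045],[0,0,0,0,0,0,0.045],[0,0,0,0,0,0,0.045]]]}}

```text
time_s: 29.45
eef_pos: [579.9, 219.7, 213.2]
ee_rot: [-0.001, -0.046, 0.999, -0.0]
force: [0.0, 0.5, -0.3]
opening: 44.8
finger_force: 0.0
```

Run:
```python
from h import *
s=arm.sense(); print(s['time_s'],s['eef_pos'],yaw(s),s['opening'],s['force'])
pm=cam('wrist',s); im=arm.camera('wrist'); cv2.imwrite('pics/w9.png',im[:,:,::-1])
for t,z in (('stop_face',6),('stop_tab',106),('block',6)):
    for o in arm.spot_point('wrist',t)[:4]: print(t,o['score'],o['centre'],onz('wrist',o['centre'],z,pm)[0])
```

```text
29.45 [579.868 219.694 213.179] -174.72076534522836 44.80481073411176 [ 0.025  0.485 -0.254]
stop_tab 0.64 [315.8, 237.1] [578.469 221.508 106.   ]
block 0.84 [334.9, 208.9] [579.096 238.242   6.   ]
block 0.67 [359.0, 205.0] [573.81  258.438   6.   ]
```

View pics/w9.png

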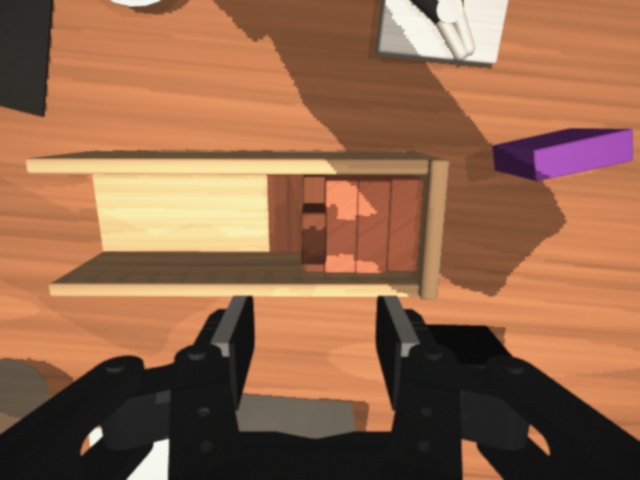

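The last view shows the three blocks face to face at columns 326–422 against the end wall. The stop is closed on them and the gripper is clear, so I hand in.

```bash
python3 -c "
from rig import arm
print(arm.sign_off())"
```

```text
the job is handed in; nothing more can be done
None
```

The full-height block stands in the rack between row_b and the end stop, which I slid up until all three blocks were upright and snug against the end wall; I let go and handed the job in at about 29.5 s of the 70 s allowed, and the hand-in call returned no verdict.

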